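# Fit the long stop sleeve on the dosing cylinder's piston rod

## Robot

A 6-joint arm with a two-finger parallel gripper is mounted at the origin on a cart in front of the work surface, level with it; the furniture and walls round the work are solid. World frame = base frame: x ahead of the robot, y to its left, z up, the work surface at z = 0. Lengths are in m, angles in degrees, forces in N, time in s.
With the tool pointing down it reaches from about 0.4 to 0.825 m from the base axis. Payload 7 kg.
Tool frame: the origin (TCP) lies at the very end of the fingers, on their centre line; the grasp point (between the pads) lies 19 mm behind it; z points along the fingers, y is the line along which they close (so a half turn about z gives the same grasp; the last joint's range is limited). The gripper opens to 88 mm and grips with 3 to 60 N. Pads are 19 mm wide; open, the fingers measure 130 mm over their backs; the gripper's body (78 mm by 193 mm) begins 47 mm behind the grasp point.
Start: joints at [-59.983, 20.546, 0.682, 0, -70.136, -16.507], TCP at [0.158, -0.656, 0.2] pointing down, gripper open.
Joint ranges: [-176.03, 176.03], [-82.01, 121.73], [-58.28, 71.71], [-173.87, 95.51], [-174.79, -0.11], [-173.66, 173.66]. Speed limits (degrees/s): [136.94, 136.94, 172.46, 180, 180, 180].

## Interface

Orientations are given as [roll, pitch, yaw] about the fixed x, y, z axes, in that order (R = Rz(yaw) Ry(pitch) Rx(roll)).
In Python, from plant import get_state, capture, close_job, regions_of gives the robot as it stands.
- The arm moves only by the tool jog_arm, never from a script. Its argument "moves" is a list of rows, each a list of 3 entries, a list of its own where there are three numbers: the shift along the tool's x, y, z in cm, then the turn about the tool's z in degrees, then the finger opening in cm, from 0 to 8.76. A call has 1 to 12 rows; each row shifts and turns the commanded pose from where the row before left it, along the tool's axes as they then stand; what a row does not reach is not made up. A row lasts 1/8 s, in which the tool goes at most 62.5 mm and 10.7 degrees, less where a joint would pass 70% of its speed; a pose out of reach is approached as far as the arm can. A call is refused whole if a number of a shift passes 6.25 or a number of a turn 10.7, either way. A call with a gripper value outside its range is refused whole. The fingers move at their own pace and stop on an object; "newtons" is the grip in N (left out, the last holds). Time passes only in rows, so rows that do not move let the fingers close. It gives the time, the measured TCP pose, the force, the opening and the grip force at its end, in the units of the state.
- get_state(): the state, without advancing time (a new reading comes with each control period).
- capture(name): name is "side" or "top" or "wrist"; returns a dict with "pixels" (420x560x3 uint8, blue, green, red), "mtx" (3x3 intrinsics, pixels), "world_from_camera" (4x4, takes a point from camera to world coordinates); the wrist camera has in their place "hand_eye" (4x4, takes a point from camera to tool coordinates, whose origin is the TCP and whose axes are the flange's). Camera axes: x right, y down, z forward; pixel columns grow to the right and rows downward; lengths in m; the calibration is good to about 2 mm. A picture is of the moment at which its call begins: read the wrist's pose just before it. There is no depth.
- close_job(): hands the job in; it is judged then, once.
Trained networks look in a picture, given as the dict that the camera call returned (one of the last four; its "shot" number tells which), for a name from the list of things; names that differ only in an ending like _2 or _b are one class to them, and where a whole thing is asked for, a point or a joint stands for the part that bears it (a point fixed in the world has none). Each returns a list of dicts, best first, with "confidence" (0 to 1); they miss things now and then, are a little off and sometimes report something else, mostly with a low value. They report only what shows in the picture. A call takes as long as a camera call.
- regions_of(picture, thing): "pixels" (420x560 bool, what is visible of it) and "pixel" ([column, row] in pixels, amid what is visible of it).
The state is a dict: "time_s": time; "joints": joint angles; "qd": joint speeds; "joint_torque": joint torques, N m; "tcp_pos": TCP position; "eef_rot": TCP orientation; "contact_force": force on the tool from outside, world axes, zero at the start; "moment": the same for the moment, N m; "gripper_width": finger opening in m; "gripper_force": force on a finger pad.
Only numpy, scipy, OpenCV 4.12 (cv2) and the standard library are available. Lean on these libraries where they do the work, as an engineer would, in place of code of your own. Each camera call takes 0.05 s, during which the arm holds its last target. There are 200 camera calls.

## Task

Change the dose on the upright dosing cylinder: take the longer of the two steel stop sleeves from the tray and slide it down over the piston rod, past the rod's sprung balls, until it clicks and sits fully down on the rod's collar. The rod sinks under the push until its piston is at the bottom, so go by feel, and never press the sleeve on the collar with more than 40 N. Then draw the piston up by the sleeve to its top stop, gently enough that the sleeve is not pulled back off the balls, and let go; leave the short sleeve standing in the tray.

Things in the scene. Friction and masses are not known exactly. Their poses are not given: they have to be found in the camera images.
- long_sleeve: Stop sleeve to fit: plain steel tube 60 mm tall, upright on its flange in the tray; body 34 mm across with three thin lines near the top, foot flange 38 mm across, 7 mm high; about 160 g. Origin: centre of its foot, z up. Bore 18.4 mm right through (20.4 mm in the lowest 3 mm), with an inner ring groove 10 to 20 mm above the foot. It goes on flange down as it stands, at any turn about z.
- short_sleeve: The other stop sleeve, the same shape but only 36 mm tall, upright in the same tray about 85 mm from the long one, on either side of it. Origin: centre of its foot. It stays in the tray.
- change_tray: Shallow off-white plastic tray, 120 x 170 mm (x, y), rim 14 mm high, walls and floor 3 mm thick, fixed on the table, turned up to 12 degrees. Origin: centre of its underside. The sleeves stand side by side along its y axis, 42 mm either side of the middle.
- dosing_cylinder: Upright dosing cylinder, fixed: square aluminium heads (66 mm), four tie rods, base plate 130 x 110 mm, turned up to 23 degrees; 108 mm tall without its rod. Origin: centre of its underside, z up. Out of its top stands the polished piston rod, 16 mm across with a round nose, which slides up and down and stays where it is left: seal drag 4 N; 2 to 3 N push it down, 5 to 6 N draw it up.
- stop_collar: Steel collar on the piston rod, 29 mm across, 6 mm thick, the sleeve's seat. Origin: centre of its top face, on the rod's axis, z up; the sleeve's foot rests here when home. It moves with the rod: 166 mm above the table with the piston at its top stop; it starts below that and sinks under the push by an amount that is not measured, up to 35 mm, to the bottom stop. Both stops are hard.
- rod_tip (a point): Top of the rod's nose, 68 mm above the collar's top, on the axis; the bore has 1.2 mm of room all round. Two sprung balls stand 3 mm out of the rod (cylinder's +y and -y sides), 15.4 mm above the collar. They meet the sleeve's foot 18 mm above the collar; it takes 7 to 10 N to pass them, then they snap into its groove for the last 5 mm. Pulled up, it gives up to 3 mm, then they hold to 12 N.

How it is judged:
By the outcome, as a careful person would: the job done as asked, in the order asked, and still so for the second after the job is handed in, with the robot touching nothing.
It also fails if it takes over 48 s, if anything falls off the work surface, if the arm or the gripper's body presses on something with over 40 N, if the wrist force passes 120 N, or if a joint passes its speed limit or range.

## Working session

There is one attempt and no reset: what is moved stays moved. The work goes in short steps, Python scripts to look and compute and a tool call to move; the robot and the scene stay as the last step left them, time stands still between calls to the robot, and variables do not carry over. Pictures are saved under pics/ and viewed, at most 10 in all, crops included, and the job is handed in when it is done.

Besides the shell and the picture viewer there is one more tool, called after "Emit:" by a JSON object that holds its "method" and its "body", one argument or row to a line. jog_arm: Moves the arm, as the interface text tells. Its arguments: {"type":"object","properties":{"moves":{"type":"array"},"newtons":{"type":"number"}},"required":["moves"]}

```bash
mkdir -p pics; cat > h.py <<'E'
import numpy as np, cv2
from plant import get_state, capture, close_job, regions_of
def ray(p,uv,T=None):
    T=np.array(p["world_from_camera"]) if T is None else T
    d=np.linalg.inv(p["mtx"])@np.array([uv[0],uv[1],1.]); return T[:3,3],T[:3,:3]@d
def onz(p,uv,z,T=None):
    o,d=ray(p,uv,T); return o+d*(z-o[2])/d[2]
def proj(p,X,T=None):
    T=np.array(p["world_from_camera"]) if T is None else T
    c=np.linalg.inv(T)@np.append(X,1); q=np.array(p["mtx"])@c[:3]; return q[:2]/q[2]
E
python3 - <<'E'
from h import *
s=get_state();print(s["time_s"],s["tcp_pos"],s["eef_rot"],s["gripper_width"],s["contact_force"])
ims=[]
for c in("top","side"):
    p=capture(c);ims.append(p["pixels"]);cv2.imwrite(f"pics/{c}0.png",p["pixels"])
    print(c,np.array(p["world_from_camera"]).round(3).tolist(),np.array(p["mtx"]).round(1).tolist())
    for n in("long_sleeve","short_sleeve","change_tray","dosing_cylinder","stop_collar","rod_tip"):
        for r in regions_of(p,n)[:2]:
            m=r["pixels"];ys,xs=np.nonzero(m)
            print(n,round(r["confidence"],2),r["pixel"],m.sum(),xs.min(),xs.max(),ys.min(),ys.max())
E
```

```text
0.0 [ 0.15753983 -0.6558295   0.19954755] [ 1.79908613e+02 -6.95112175e-03 -1.66499518e+02] 0.08771811339266788 [-0.42322498  0.36212889 -0.85555708]
top [[-0.003, -0.982, 0.19, 0.408], [-1.0, 0.003, -0.003, 0.298], [0.002, -0.19, -0.982, 0.957], [0.0, 0.0, 0.0, 1.0]] [[492.9, 0.0, 276.4], [0.0, 492.9, 205.1], [0.0, 0.0, 1.0]]
long_sleeve 0.63 [251.3, 222.8] 344 241 261 214 236
short_sleeve 0.57 [208.0, 238.0] 315 199 219 227 247
change_tray 0.87 [231.1, 237.7] 4624 182 276 198 270
dosing_cylinder 0.95 [359.0, 203.1] 3825 331 390 163 235
rod_tip 0.56 [374.6, 182.6] 303 365 385 174 196
side [[-0.855, -0.257, 0.45, 0.149], [-0.518, 0.453, -0.726, 0.923], [-0.017, -0.854, -0.521, 0.587], [0.0, 0.0, 0.0, 1.0]] [[501.8, 0.0, 279.4], [0.0, 501.8, 213.5], [0.0, 0.0, 1.0]]
long_sleeve 0.72 [262.9, 274.9] 715 252 272 255 292
short_sleeve 0.95 [241.8, 307.9] 608 233 257 295 324
change_tray 0.81 [256.2, 309.4] 4094 200 303 264 346
dosing_cylinder 0.91 [298.9, 213.6] 3524 258 334 134 245
stop_collar 0.62 [295.2, 169.8] 61 290 303 165 171
rod_tip 0.81 [292.9, 163.2] 420 290 303 135 182
rod_tip 0.29 [242.3, 308.1] 543 234 255 295 323
```

View pics/top0.png

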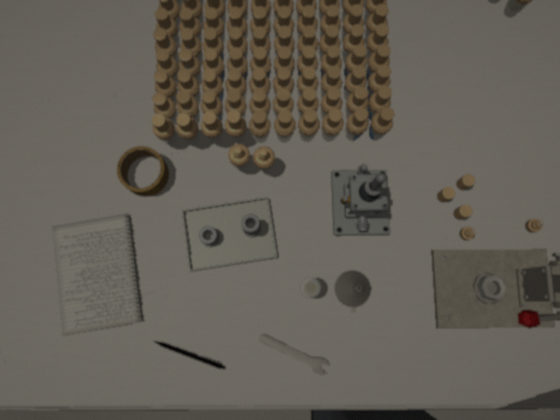

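View pics/side0.png

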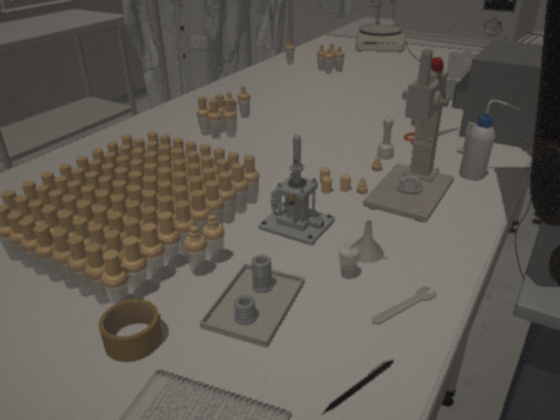

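The top view shows the tray near (230,236), with the long sleeve at (251,223) and the short one at (208,236). The rod tip is near (378,180). The side view agrees: long sleeve (262,273), short (244,308), rod top (297,137).

```bash
python3 - <<'E'
from h import *
P={c:capture(c) for c in("top","side")}
s=P["side"];t=P["top"]
def tri(a,b):
    A=[];B=[]
    M=np.zeros((3,3));v=np.zeros(3);R=[]
    for p,uv in((t,a),(s,b)):
        o,d=ray(p,uv);d/=np.linalg.norm(d);Q=np.eye(3)-np.outer(d,d);M+=Q;v+=Q@o;R.append((o,d))
    X=np.linalg.solve(M,v);return X.round(4),[np.linalg.norm(np.cross(X-o,d)).round(4) for o,d in R]
print("long top",onz(t,(251,219),.063),"short top",onz(t,(208,234),.039))
print("long side",onz(s,(261.5,259),.063),"short side",onz(s,(244.5,299),.039))
print("tray",onz(t,(231,235),.01),onz(s,(256,305),.01))
print("rodtip tri",tri((380,178),(296.5,136)))
print("cyl base corners",[onz(t,c,.01).round(3).tolist() for c in((332,170),(389,169),(390,233),(333,235))])
for n in("top","side"):
    p=P[n];im=p["pixels"]
    a=im[155:275,180:400] if n=="top" else im[125:345,195:345]
    k=3 if n=="top" else 2.7
    cv2.imwrite(f"pics/{n}1.png",cv2.convertScaleAbs(cv2.resize(a,None,fx=k,fy=k,interpolation=2),alpha=1.6))
E
```

```text
long top [0.55438844 0.34192713 0.063     ] short top [0.53008124 0.42355774 0.039     ]
long side [0.54976501 0.33970412 0.063     ] short side [0.53261624 0.41906376 0.039     ]
tray [0.53186287 0.38301931 0.01      ] [0.52722777 0.39518736 0.01      ]
rodtip tri (array([0.5955, 0.1337, 0.2085]), [np.float64(0.0007), np.float64(0.0007)])
cyl base corners [[0.661, 0.184, 0.01], [0.663, 0.071, 0.01], [0.535, 0.075, 0.01], [0.531, 0.186, 0.01]]
```

View pics/top1.png

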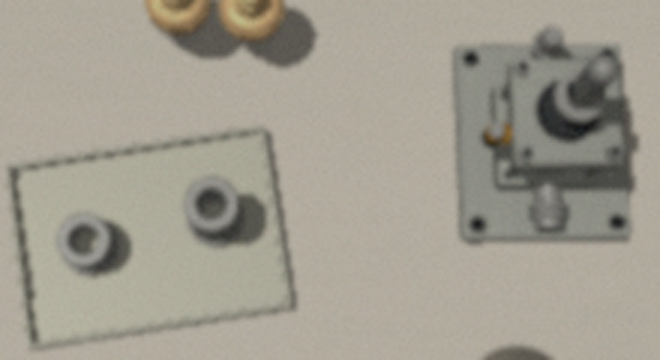

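View pics/side1.png

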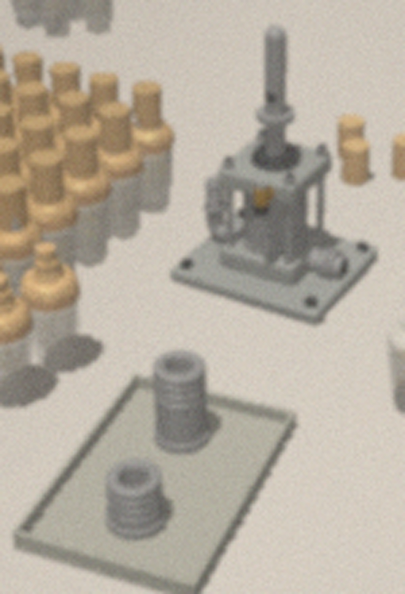

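Both crops agree: the long sleeve is the one nearer the cylinder, mouth at about (251,223) in the top image. The rod stands clear above the collar. There is a tall press with a red knob between the start pose and the work, so I'll check its height before crossing.

```bash
python3 - <<'E'
from h import *
t=capture("top");s=capture("side")
def tri(a,b):
    M=np.zeros((3,3));v=np.zeros(3);R=[]
    for p,uv in((t,a),(s,b)):
        o,d=ray(p,uv);d/=np.linalg.norm(d);Q=np.eye(3)-np.outer(d,d);M+=Q;v+=Q@o;R.append((o,d))
    X=np.linalg.solve(M,v);return X.round(3),[np.linalg.norm(np.cross(X-o,d)).round(4) for o,d in R]
print("knob",tri((529,318),(437,65)))
for z in(.2,.25,.3,.35): print(z,onz(s,(427,52),z).round(3), onz(t,(552,285),z).round(3))
print("vial",tri((264,153),(213,218)), tri((384,115),(249,158)))
print(onz(t,(250.7,223),.063),onz(t,(207.7,234.3),.039),onz(s,(261.7,260.5),.063),onz(s,(244.5,297.5),.039))
E
```

```text
knob (array([ 0.385, -0.014,  0.336]), [np.float64(0.0001), np.float64(0.0001)])
0.2 [ 0.582 -0.653  0.2  ] [ 0.429 -0.123  0.2  ]
0.25 [ 0.526 -0.449  0.25 ] [ 0.428 -0.095  0.25 ]
0.3 [ 0.47  -0.245  0.3  ] [ 0.426 -0.067  0.3  ]
0.35 [ 0.414 -0.041  0.35 ] [ 0.425 -0.039  0.35 ]
vial (array([0.67 , 0.317, 0.098]), [np.float64(0.0), np.float64(0.0)]) (array([0.735, 0.101, 0.117]), [np.float64(0.0002), np.float64(0.0002)])
[0.5469573  0.34243031 0.063     ] [0.52951647 0.42410713 0.039     ] [0.54708942 0.3431941  0.063     ] [0.53472822 0.41600169 0.039     ]
```

Emit:
{"method": "jog_arm", "body": {
  "moves": [
    [[0,0,-2.8],-10,7],
    [[0,0,-2.8],-10,7],
    [[0,0,-2.8],-10,7],
    [[0,0,-2.8],-10,7],
    [[0,0,-2.8],-10,7],
    [[0,0,-2.8],-10,7],
    [[0,0,-2.8],-10,7],
    [[0,0,-2.8],-10,7],
    [[0,0,-2.8],-10,7]
  ],
  "newtons": 30
}}

```text
time_s: 2.02
tcp_pos: [0.1576, -0.6562, 0.4535]
eef_rot: [-180.0, -0.0, -76.2]
contact_force: [0.5, -1.8, -0.4]
gripper_width: 0.0699
gripper_force: 0.0
```

Emit:
{"method": "jog_arm", "body": {
  "moves": [
    [[-2.5,-5.1,0],0,7],
    [[-2.5,-5.1,0],0,7],
    [[-2.5,-5.1,0],0,7],
    [[-2.5,-5.1,0],0,7],
    [[-2.5,-5.1,0],0,7],
    [[-2.5,-5.1,0],0,7],
    [[-2.5,-5.1,0],0,7],
    [[-2.5,-5.1,0],0,7],
    [[-2.5,-5.1,0],0,7],
    [[-2.5,-5.1,0],0,7]
  ]
}}

```text
time_s: 3.28
tcp_pos: [0.5963, -0.2927, 0.4528]
eef_rot: [-180.0, -0.0, -76.5]
contact_force: [0.6, -1.7, -0.0]
gripper_width: 0.0699
gripper_force: 0.0
```

Emit:
{"method": "jog_arm", "body": {
  "moves": [
    [[-5.7,-0.9,0],0,7],
    [[-5.7,-0.9,0],0,7],
    [[-5.7,-0.9,0],0,7],
    [[-5.7,-0.9,0],0,7],
    [[-5.7,-0.9,0],0,7],
    [[-5.7,-0.9,0],0,7],
    [[-5.7,-0.9,0],0,7],
    [[-5.7,-0.9,0],0,7],
    [[-5.7,-0.9,2.4],0,7],
    [[-5.7,-0.9,2.4],0,7],
    [[-5.7,-0.9,2.4],0,7],
    [[0,0,6],0,7]
  ]
}}

```text
time_s: 4.78
tcp_pos: [0.5451, 0.3432, 0.3204]
eef_rot: [-179.8, 0.1, -76.3]
contact_force: [1.2, 0.1, -0.3]
gripper_width: 0.0698
gripper_force: 0.0
```

Emit:
{"method": "jog_arm", "body": {
  "moves": [
    [[0,0,5],0,7],
    [[0,0,5],0,7],
    [[0,0,3],0,7],
    [[0,0,0],0,7]
  ]
}}

```text
time_s: 5.28
tcp_pos: [0.5438, 0.3376, 0.1881]
eef_rot: [179.8, -0.1, -76.5]
contact_force: [-0.6, 0.8, 0.9]
gripper_width: 0.0702
gripper_force: 0.0
```

```bash
cat >> h.py <<'E'
from scipy.spatial.transform import Rotation as R
def wrist():
    s=get_state();p=capture("wrist");T=np.eye(4);T[:3,:3]=R.from_euler("xyz",s["eef_rot"],degrees=True).as_matrix();T[:3,3]=s["tcp_pos"]
    return s,p,T@np.array(p["hand_eye"])
E
python3 - <<'E'
from h import *
s,p,T=wrist();print(s["tcp_pos"],s["eef_rot"],s["contact_force"])
print(np.array(p["hand_eye"]).round(3).tolist())
for n,z in(("long_sleeve",.063),("short_sleeve",.039)):
    for r in regions_of(p,n)[:2]:
        ys,xs=np.nonzero(r["pixels"]);print(n,r["confidence"],r["pixel"],xs.min(),xs.max(),ys.min(),ys.max(),onz(p,r["pixel"],z,T))
print(proj(p,[.547,.342,.063],T),proj(p,[.547,.342,.003],T))
cv2.imwrite("pics/w0.png",p["pixels"])
E
```

```text
[0.5437702  0.33764047 0.18806031] [ 1.79756625e+02 -1.45825089e-01 -7.64983029e+01] [-0.56814281  0.77572142  0.85387523]
[[0.0, -0.959, -0.284, 0.078], [1.0, 0.0, -0.0, -0.001], [0.0, -0.284, 0.959, -0.185], [0.0, 0.0, 0.0, 1.0]]
long_sleeve 0.72 [264.6, 195.3] 249 286 168 217 [0.55278293 0.33976569 0.063     ]
short_sleeve 0.61 [267.4, 266.2] 251 285 245 288 [0.53274323 0.41624098 0.039     ]
[270.43252124 199.18515297] [270.86978904 184.62601973]
```

View pics/w0.png

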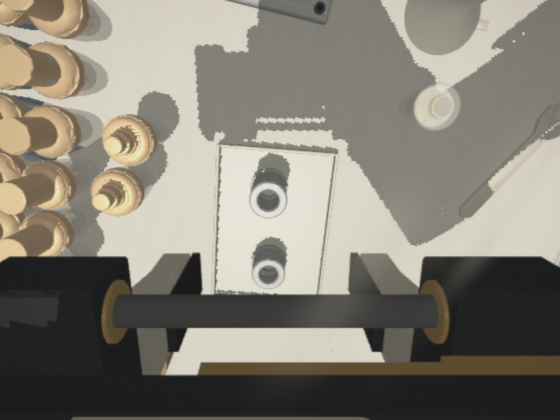

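The wrist view shows the long sleeve's ring at (268,201) and the short one's at (268,272). The fingers will come down on the tray's x sides, clear of the short sleeve.

```bash
python3 - <<'E'
from h import *
s,p,T=wrist();print(s["tcp_pos"])
g=cv2.cvtColor(p["pixels"],cv2.COLOR_BGR2GRAY)
for b,z in(((235,170,300,232),.063),((240,245,300,295),.039)):
    a=g[b[1]:b[3],b[0]:b[2]];c=cv2.HoughCircles(cv2.GaussianBlur(a,(3,3),0),3,1,40,param1=100,param2=15,minRadius=15,maxRadius=24)
    c=c[0][:3]+[b[0],b[1],0];print(c)
    X=onz(p,c[0,:2],z,T);d=R.from_euler("xyz",s["eef_rot"],degrees=True).as_matrix().T@(X-s["tcp_pos"]);print(X,"tool cm",d*100)
E
```

```text
[0.54586642 0.33933645 0.19244942]
[[271.5        196.5         17.20000076]]
[0.54925298 0.34285002 0.063     ] tool cm [-0.24994523 -0.37935933 12.94616797]
[[271.5 271.5  15.5]]
[0.52984679 0.42563913 0.039     ] tool cm [-8.75080189 -0.42269147 15.35447312]
```

Emit:
{"method": "jog_arm", "body": {
  "moves": [
    [[-0.3,-0.4,4],0,7],
    [[0,0,4],0,7],
    [[0,0,4],0,7],
    [[0,0,3],0,7],
    [[0,0,1.6],0,7],
    [[0,0,0],0,7],
    [[0,0,0],0,7]
  ]
}}

```text
time_s: 6.35
tcp_pos: [0.5491, 0.3434, 0.0262]
eef_rot: [-179.9, 0.1, -76.5]
contact_force: [-0.5, 0.1, 0.5]
gripper_width: 0.07
gripper_force: 0.0
```

Emit:
{"method": "jog_arm", "body": {
  "moves": [
    [[0,0,0],0,2.5],
    [[0,0,0],0,2.5],
    [[0,0,0],0,2.5],
    [[0,0,0],0,2.5],
    [[0,0,0],0,2.5],
    [[0,0,0],0,2.5],
    [[0,0,0],0,2.5]
  ],
  "newtons": 45
}}

```text
time_s: 7.22
tcp_pos: [0.5483, 0.3426, 0.0246]
eef_rot: [-180.0, 0.0, -76.5]
contact_force: [0.4, -0.7, 0.4]
gripper_width: 0.0317
gripper_force: 45.0
```

```bash
python3 - <<'E'
from h import *
s=get_state();print(s["gripper_width"],s["gripper_force"],s["contact_force"],s["tcp_pos"])
E
```

```text
0.03174258856893969 45.00020083039999 [ 0.36862501 -0.71723027  0.41164097] [0.54827764 0.34260659 0.024565  ]
```

Emit:
{"method": "jog_arm", "body": {
  "moves": [
    [[0,0,-1],0,2.5],
    [[0,0,-3],0,2.5],
    [[0,0,-5],0,2.5],
    [[0,0,-6],0,2.5],
    [[0,0,-6],0,2.5],
    [[0,0,-5],0,2.5],
    [[4,0,0],0,2.5],
    [[5,0,0],0,2.5],
    [[5,0,0],0,2.5],
    [[0,0,0],0,2.5],
    [[0,0,0],0,2.5],
    [[0,0,0],0,2.5]
  ]
}}

```text
time_s: 8.72
tcp_pos: [0.5805, 0.2072, 0.2844]
eef_rot: [180.0, 0.0, -76.4]
contact_force: [0.2, 0.2, -2.2]
gripper_width: 0.0326
gripper_force: 45.0
```

```bash
python3 - <<'E'
from h import *
s,p,T=wrist();print(s["time_s"],s["tcp_pos"],s["eef_rot"],s["contact_force"])
for n in("rod_tip","stop_collar","long_sleeve"):
    for r in regions_of(p,n)[:2]:
        ys,xs=np.nonzero(r["pixels"]);print(n,r["confidence"],r["pixel"],xs.min(),xs.max(),ys.min(),ys.max())
print(proj(p,[.5955,.1337,.2085],T))
cv2.imwrite("pics/w1.png",p["pixels"])
E
```

```text
8.725 [0.58053631 0.20722035 0.28443544] [ 1.79988003e+02  1.00079739e-02 -7.64392651e+01] [ 0.24326666  0.18013658 -2.18517154]
rod_tip 0.6 [277.6, 102.6] 260 293 83 118
rod_tip 0.52 [274.2, 256.3] 239 310 208 294
stop_collar 0.95 [266.3, 100.8] 260 292 84 118
long_sleeve 0.97 [272.6, 255.9] 239 309 208 294
[279.90245966 106.61523435]
```

View pics/w1.png

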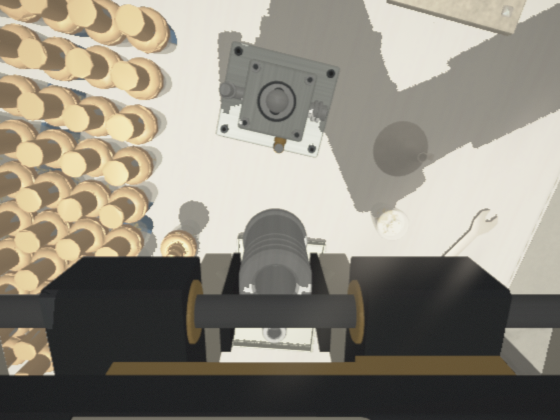

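The wrist view shows the rod and collar end-on at about (277,100), and the held sleeve centred at column 275 with its flange's far edge at row 210. I'll refine both positions.

```bash
python3 - <<'E'
from h import *
s,p,T=wrist();Rm=R.from_euler("xyz",s["eef_rot"],degrees=True).as_matrix();t=np.array(s["tcp_pos"])
tl=lambda X:(Rm.T@(X-t)*100).round(2)
print(t)
for z,uv in((.2085,(277,101)),(.14,(276.5,100.5))): X=onz(p,uv,z,T);print(z,X.round(4),tl(X))
# predicted outline of flange foot circle r19 at tool z+.022 and body
H=np.array(p["hand_eye"])
for dx in(-.004,0,.004):
  c=[];
  for z,r in((.022,.019),(.015,.019)):
    q=np.array([proj(p,[dx+r*np.cos(a),r*np.sin(a),z],H) for a in np.linspace(0,6.28,180)]);c.append((q.min(0).round(1),q.max(0).round(1)))
  print(dx,c)
im=p["pixels"]
a=cv2.convertScaleAbs(im[60:300,200:350],alpha=2.2,beta=10)
a=cv2.resize(a,None,fx=2.5,fy=2.5,interpolation=2)
g=cv2.resize(cv2.convertScaleAbs(im[75:130,245:310],alpha=3),None,fx=6,fy=6,interpolation=2)
o=np.zeros((600,770,3),np.uint8);o[:,:375]=a[:600];o[:330,380:770]=g;cv2.imwrite("pics/w2.png",o)
E
```

```text
[0.58063307 0.20719318 0.2843301 ]
0.2085 [0.5984 0.1305 0.2085] [7.87 0.07 7.58]
0.14 [0.5986 0.1299 0.14  ] [ 7.94  0.06 14.43]
-0.004 [(array([244.9, 212.6]), array([307.4, 271. ])), (array([244. , 216.2]), array([308.4, 276.1]))]
0 [(array([244.8, 206.2]), array([307.5, 265.1])), (array([243.8, 209.5]), array([308.6, 270.1]))]
0.004 [(array([244.6, 199.6]), array([307.7, 259.2])), (array([243.7, 202.8]), array([308.7, 264. ]))]
```

View pics/w2.png

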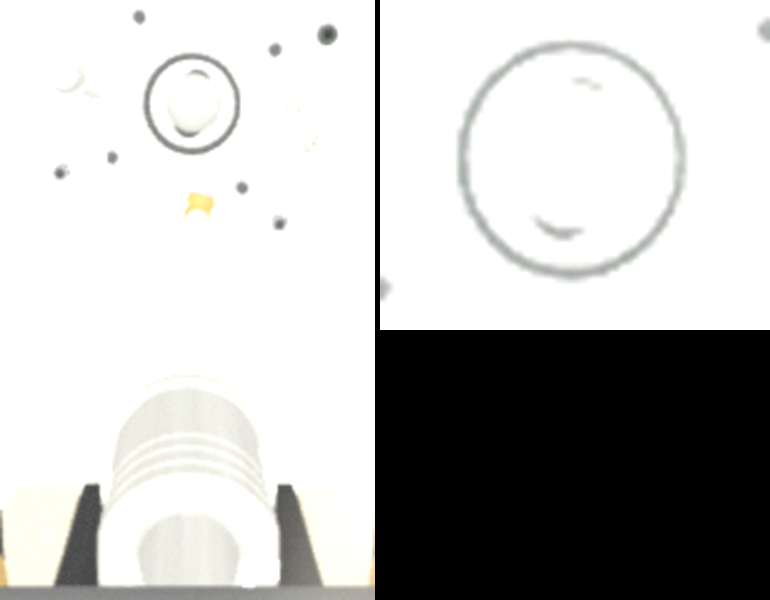

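The collar ring is centred at (277,101.7) and the rod nose is concentric with it. The flange's far edge at row 210 puts the sleeve about 2.5 mm behind the TCP in tool x. I'll move over the rod and check with the side camera.

Emit:
{"method": "jog_arm", "body": {
  "moves": [
    [[4,0.1,0],0,2.5],
    [[3,0,0],0,2.5],
    [[1.05,0,0],0,2.5],
    [[0,0,2.5],0,2.5],
    [[0,0,1.5],0,2.5],
    [[0,0,0],0,2.5],
    [[0,0,0],0,2.5],
    [[0,0,0],0,2.5]
  ]
}}

```text
time_s: 9.98
tcp_pos: [0.5991, 0.1283, 0.2454]
eef_rot: [-179.9, 0.0, -76.5]
contact_force: [0.7, 0.3, -2.0]
gripper_width: 0.0321
gripper_force: 45.0
```

```bash
python3 - <<'E'
from h import *
s=get_state();p=capture("side");print(s["time_s"],s["tcp_pos"],s["contact_force"])
t=np.array(s["tcp_pos"]);print(proj(p,t-[0,0,.0216]),proj(p,[.5985,.1303,.2085]),proj(p,t))
T=np.array(p["world_from_camera"]);print("mm/px",1000*np.linalg.norm(t-T[:3,3])/p["mtx"][0][0],"cam right",T[:3,0])
im=p["pixels"];u,v=map(int,proj(p,t))
a=cv2.convertScaleAbs(im[v-40:v+60,u-60:u+60],alpha=2)
cv2.imwrite("pics/s2.png",cv2.resize(a,None,fx=6,fy=6,interpolation=2));print(u-60,v-40)
E
```

```text
9.975 [0.59909532 0.12830675 0.24538858] [ 0.69097375  0.34227658 -1.9836618 ]
[296.63189989 127.32739719] [296.38805803 135.14359769] [296.63878636 116.64724553]
mm/px 1.943273086294469 cam right [-0.85531358 -0.51782384 -0.01723826]
236 76
```

View pics/s2.png

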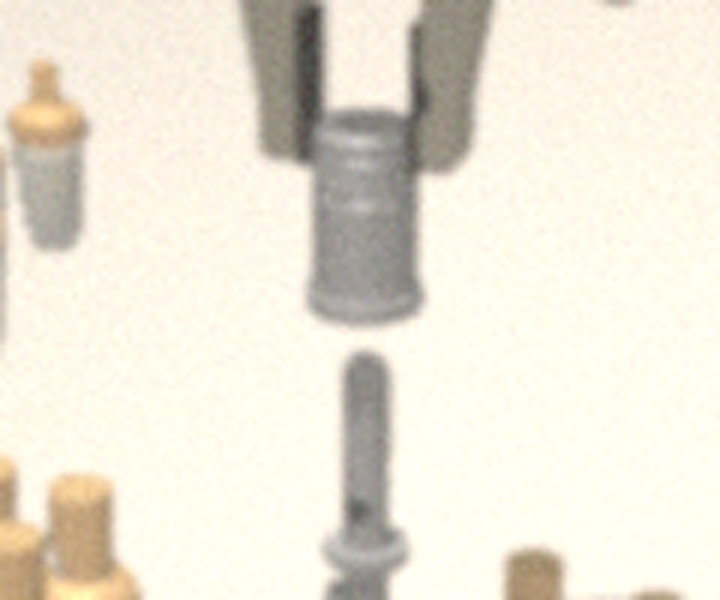

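The side view shows the sleeve and rod axes on the same column (crop 366) with the foot just above the nose. Lowering by feel.

Emit:
{"method": "jog_arm", "body": {
  "moves": [
    [[0,0,0.7],0,2.5],
    [[0,0,0.5],0,2.5],
    [[0,0,0.4],0,2.5],
    [[0,0,0.4],0,2.5],
    [[0,0,0.4],0,2.5],
    [[0,0,0.4],0,2.5]
  ]
}}

```text
time_s: 10.78
tcp_pos: [0.5986, 0.1281, 0.2162]
eef_rot: [180.0, 0.0, -76.5]
contact_force: [-0.9, 1.9, -0.5]
gripper_width: 0.032
gripper_force: 45.0
```

Emit:
{"method": "jog_arm", "body": {
  "moves": [
    [[-0.05,0,0.5],0,2.5],
    [[0,0,0.5],0,2.5],
    [[0,0,0.5],0,2.5],
    [[0,0,0.5],0,2.5]
  ]
}}

```text
time_s: 11.28
tcp_pos: [0.5985, 0.1284, 0.1961]
eef_rot: [180.0, 0.0, -76.5]
contact_force: [-0.5, 1.3, -1.1]
gripper_width: 0.032
gripper_force: 45.0
```

```bash
cat > st.py <<'E'
from h import *
s=get_state();F=R.from_euler("xyz",s["eef_rot"],degrees=True).as_matrix().T@np.array(s["contact_force"])
p=capture("side");t=np.array(s["tcp_pos"])
print(s["time_s"],t.round(4),"Ftool",F.round(1),"Fz",round(s["contact_force"][2],1),"M",np.round(s["moment"],2))
for r in regions_of(p,"stop_collar")[:2]:
    ys,xs=np.nonzero(r["pixels"]);print(round(r["confidence"],2),xs.min(),xs.max(),ys.min(),ys.max())
print("foot",proj(p,t-[0,0,.0216]),[ (z,proj(p,[.5985,.13,z])[1].round(1)) for z in(.105,.11,.12,.13,.14)])
E
python3 st.py
```

```text
11.275 [0.5985 0.1284 0.1961] Ftool [-1.4  0.2  1.1] Fz -1.1 M [0.35 0.41 0.01]
foot [296.85649433 150.8665593 ] [(0.105, np.float64(182.3)), (0.11, np.float64(180.1)), (0.12, np.float64(175.8)), (0.13, np.float64(171.4)), (0.14, np.float64(166.9))]
```

Emit:
{"method": "jog_arm", "body": {
  "moves": [
    [[-0.03,0,0.5],0,2.5],
    [[0,0,0.5],0,2.5],
    [[0,0,0.5],0,2.5],
    [[0,0,0.5],0,2.5]
  ]
}}

```text
time_s: 11.88
tcp_pos: [0.5986, 0.1288, 0.1764]
eef_rot: [-180.0, 0.0, -76.5]
contact_force: [-0.4, 0.7, 2.2]
gripper_width: 0.0321
gripper_force: 45.0
```

Emit:
{"method": "jog_arm", "body": {
  "moves": [
    [[0,0,0.4],0,2.5],
    [[0,0,0.4],0,2.5]
  ]
}}

```text
time_s: 12.12
tcp_pos: [0.5986, 0.1288, 0.1685]
eef_rot: [-180.0, 0.0, -76.5]
contact_force: [-0.1, 0.7, 1.2]
gripper_width: 0.0321
gripper_force: 45.0
```

Emit:
{"method": "jog_arm", "body": {
  "moves": [
    [[0,0,0.4],0,2.5],
    [[0,0,0.4],0,2.5]
  ]
}}

```text
time_s: 12.38
tcp_pos: [0.5988, 0.1286, 0.1611]
eef_rot: [-180.0, -0.0, -76.5]
contact_force: [-5.0, 0.1, 12.9]
gripper_width: 0.0319
gripper_force: 45.0
```

Emit:
{"method": "jog_arm", "body": {
  "moves": [
    [[0,0,0],0,2.5]
  ]
}}

```text
time_s: 12.5
tcp_pos: [0.5985, 0.1287, 0.1605]
eef_rot: [-180.0, -0.0, -76.5]
contact_force: [-2.0, 0.6, 1.2]
gripper_width: 0.0322
gripper_force: 45.0
```

```bash
python3 st.py
```

```text
12.5 [0.5985 0.1287 0.1605] Ftool [-1.1  1.8 -1.2] Fz 1.2 M [0.42 0.59 0.01]
0.41 291 303 172 177
foot [296.76240117 167.12285126] [(0.105, np.float64(182.3)), (0.11, np.float64(180.1)), (0.12, np.float64(175.8)), (0.13, np.float64(171.4)), (0.14, np.float64(166.9))]
```

Emit:
{"method": "jog_arm", "body": {
  "moves": [
    [[-0.02,-0.05,0.3],0,2.5],
    [[0,0,0.3],0,2.5]
  ]
}}

```text
time_s: 12.85
tcp_pos: [0.5987, 0.1289, 0.1543]
eef_rot: [180.0, -0.0, -76.5]
contact_force: [-2.0, -0.4, 0.1]
gripper_width: 0.0322
gripper_force: 45.0
```

Emit:
{"method": "jog_arm", "body": {
  "moves": [
    [[0,0,0.2],0,2.5],
    [[0,0,0.2],0,2.5]
  ]
}}

```text
time_s: 13.1
tcp_pos: [0.5987, 0.129, 0.1496]
eef_rot: [179.9, -0.0, -76.5]
contact_force: [0.7, 1.2, -1.7]
gripper_width: 0.0323
gripper_force: 45.0
```

```bash
python3 st.py
```

```text
13.1 [0.5987 0.129  0.1496] Ftool [-1.  -0.9  1.7] Fz -1.7 M [0.33 0.23 0.06]
foot [296.62136761 172.02311488] [(0.105, np.float64(182.3)), (0.11, np.float64(180.1)), (0.12, np.float64(175.8)), (0.13, np.float64(171.4)), (0.14, np.float64(166.9))]
```

Emit:
{"method": "jog_arm", "body": {
  "moves": [
    [[0,0,0.15],0,2.5],
    [[0,0,0.15],0,2.5]
  ]
}}

```text
time_s: 13.45
tcp_pos: [0.5989, 0.129, 0.1475]
eef_rot: [-180.0, 0.0, -76.5]
contact_force: [-1.9, 1.9, 1.3]
gripper_width: 0.0321
gripper_force: 45.0
```

Emit:
{"method": "jog_arm", "body": {
  "moves": [
    [[0,0,0.1],0,2.5],
    [[0,0,0.1],0,2.5]
  ]
}}

```text
time_s: 13.7
tcp_pos: [0.5992, 0.1291, 0.1473]
eef_rot: [-179.9, -0.0, -76.4]
contact_force: [-7.3, 2.6, 14.7]
gripper_width: 0.0317
gripper_force: 45.0
```

Emit:
{"method": "jog_arm", "body": {
  "moves": [
    [[0,0,0.03],0,2.5]
  ]
}}

```text
time_s: 13.82
tcp_pos: [0.5993, 0.1292, 0.1474]
eef_rot: [-179.9, -0.0, -76.5]
contact_force: [-7.2, 2.0, 12.4]
gripper_width: 0.0321
gripper_force: 45.0
```

```bash
python3 st.py; python3 - <<'E'
from h import *
p=capture("side");im=p["pixels"]
cv2.imwrite("pics/s3.png",cv2.resize(cv2.convertScaleAbs(im[115:215,240:360],alpha=2),None,fx=6,fy=6,interpolation=2))
E
```

```text
13.825 [0.5993 0.1292 0.1474] Ftool [ -3.6   6.5 -12.4] Fz 12.4 M [0.73 2.98 0.02]
foot [296.32831058 172.98281638] [(0.105, np.float64(182.3)), (0.11, np.float64(180.1)), (0.12, np.float64(175.8)), (0.13, np.float64(171.4)), (0.14, np.float64(166.9))]
```

View pics/s3.png

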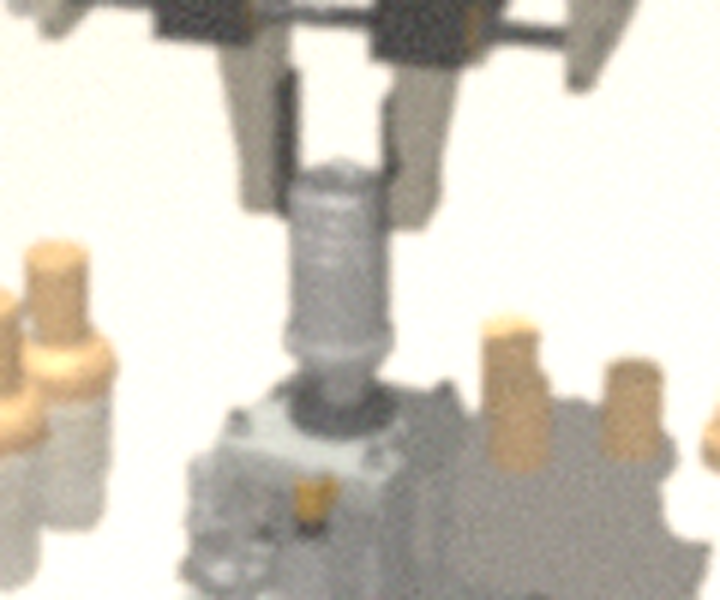

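Emit:
{"method": "jog_arm", "body": {
  "moves": [
    [[-0.03,0.05,0.1],0,2.5],
    [[0,0,0],0,2.5]
  ]
}}

```text
time_s: 14.22
tcp_pos: [0.5993, 0.1292, 0.1473]
eef_rot: [-179.8, -0.0, -76.4]
contact_force: [-5.8, 1.0, 16.3]
gripper_width: 0.0322
gripper_force: 45.0
```

Emit:
{"method": "jog_arm", "body": {
  "moves": [
    [[0,0,-0.2],0,2.5],
    [[0,0,-0.2],0,2.5],
    [[0,0,-0.2],0,2.5],
    [[0,0,-0.2],0,2.5],
    [[0,0,-0.2],0,2.5],
    [[0,0,-0.2],0,2.5]
  ]
}}

```text
time_s: 14.98
tcp_pos: [0.598, 0.1292, 0.1557]
eef_rot: [179.9, 0.0, -76.5]
contact_force: [-0.2, 1.7, -6.8]
gripper_width: 0.0323
gripper_force: 45.0
```

```bash
python3 st.py
```

```text
14.975 [0.598  0.1292 0.1557] Ftool [-1.7 -0.2  6.8] Fz -6.8 M [ 0.61  0.01 -0.05]
foot [296.86068421 169.43781568] [(0.105, np.float64(182.3)), (0.11, np.float64(180.1)), (0.12, np.float64(175.8)), (0.13, np.float64(171.4)), (0.14, np.float64(166.9))]
```

Emit:
{"method": "jog_arm", "body": {
  "moves": [
    [[0,0,-0.2],0,2.5],
    [[0,0,-0.2],0,2.5],
    [[0,0,-0.2],0,2.5],
    [[0,0,-0.2],0,2.5],
    [[0,0,-0.2],0,2.5],
    [[0,0,-0.2],0,2.5],
    [[0,0,-0.2],0,2.5],
    [[0,0,-0.2],0,2.5],
    [[0,0,-0.2],0,2.5],
    [[0,0,-0.2],0,2.5]
  ]
}}

```text
time_s: 16.32
tcp_pos: [0.5983, 0.1291, 0.1763]
eef_rot: [180.0, -0.0, -76.5]
contact_force: [-2.1, 1.0, -7.1]
gripper_width: 0.0317
gripper_force: 45.0
```

Emit:
{"method": "jog_arm", "body": {
  "moves": [
    [[0,0,-0.2],0,2.5],
    [[0,0,-0.15],0,2.5],
    [[0,0,-0.15],0,2.5]
  ]
}}

```text
time_s: 16.7
tcp_pos: [0.5983, 0.1292, 0.1812]
eef_rot: [180.0, 0.0, -76.5]
contact_force: [-2.2, 0.5, -7.7]
gripper_width: 0.032
gripper_force: 45.0
```

Emit:
{"method": "jog_arm", "body": {
  "moves": [
    [[0,0,-0.1],0,2.5],
    [[0,0,-0.1],0,2.5]
  ]
}}

```text
time_s: 16.95
tcp_pos: [0.5983, 0.1292, 0.1832]
eef_rot: [180.0, 0.0, -76.5]
contact_force: [-1.5, 1.0, -8.1]
gripper_width: 0.0321
gripper_force: 45.0
```

Emit:
{"method": "jog_arm", "body": {
  "moves": [
    [[0,0,-0.1],0,2.5],
    [[0,0,-0.1],0,2.5]
  ]
}}

```text
time_s: 17.2
tcp_pos: [0.5983, 0.1292, 0.1852]
eef_rot: [180.0, -0.0, -76.5]
contact_force: [-2.6, 0.5, -7.4]
gripper_width: 0.0322
gripper_force: 45.0
```

Emit:
{"method": "jog_arm", "body": {
  "moves": [
    [[0,0,-0.1],0,2.5]
  ]
}}

```text
time_s: 17.32
tcp_pos: [0.5983, 0.1292, 0.1862]
eef_rot: [180.0, -0.0, -76.5]
contact_force: [-2.1, 1.0, -7.4]
gripper_width: 0.0324
gripper_force: 45.0
```

Emit:
{"method": "jog_arm", "body": {
  "moves": [
    [[0,0,-0.1],0,2.5]
  ]
}}

```text
time_s: 17.45
tcp_pos: [0.5983, 0.1292, 0.1872]
eef_rot: [180.0, -0.0, -76.5]
contact_force: [-1.9, 1.2, -7.8]
gripper_width: 0.032
gripper_force: 45.0
```

Emit:
{"method": "jog_arm", "body": {
  "moves": [
    [[0,0,-0.1],0,2.5]
  ]
}}

```text
time_s: 17.58
tcp_pos: [0.5983, 0.1292, 0.1882]
eef_rot: [180.0, 0.0, -76.5]
contact_force: [-2.0, 0.8, -8.5]
gripper_width: 0.0315
gripper_force: 45.0
```

Emit:
{"method": "jog_arm", "body": {
  "moves": [
    [[0,0,-0.08],0,2.5]
  ]
}}

```text
time_s: 17.7
tcp_pos: [0.5983, 0.1292, 0.189]
eef_rot: [180.0, -0.0, -76.5]
contact_force: [-1.7, 1.5, -6.6]
gripper_width: 0.032
gripper_force: 45.0
```

Emit:
{"method": "jog_arm", "body": {
  "moves": [
    [[0,0,-0.05],0,2.5]
  ]
}}

```text
time_s: 17.82
tcp_pos: [0.5983, 0.1292, 0.1895]
eef_rot: [180.0, 0.0, -76.5]
contact_force: [-1.7, 1.1, -6.8]
gripper_width: 0.0323
gripper_force: 45.0
```

Emit:
{"method": "jog_arm", "body": {
  "moves": [
    [[0,0,-0.06],0,2.5]
  ]
}}

```text
time_s: 17.95
tcp_pos: [0.5983, 0.1292, 0.1901]
eef_rot: [180.0, 0.0, -76.5]
contact_force: [-2.4, 1.0, -6.1]
gripper_width: 0.0319
gripper_force: 45.0
```

Emit:
{"method": "jog_arm", "body": {
  "moves": [
    [[0,0,-0.05],0,2.5]
  ]
}}

```text
time_s: 18.08
tcp_pos: [0.5983, 0.1292, 0.1906]
eef_rot: [180.0, 0.0, -76.5]
contact_force: [-2.0, 0.9, -6.9]
gripper_width: 0.0322
gripper_force: 45.0
```

Emit:
{"method": "jog_arm", "body": {
  "moves": [
    [[0,0,-0.05],0,2.5]
  ]
}}

```text
time_s: 18.2
tcp_pos: [0.5983, 0.1292, 0.1909]
eef_rot: [180.0, 0.0, -76.5]
contact_force: [-0.4, 1.4, -9.4]
gripper_width: 0.0321
gripper_force: 45.0
```

Emit:
{"method": "jog_arm", "body": {
  "moves": [
    [[0,0,-0.02],0,2.5]
  ]
}}

```text
time_s: 18.32
tcp_pos: [0.5983, 0.1292, 0.1909]
eef_rot: [180.0, 0.0, -76.5]
contact_force: [0.1, 1.1, -10.1]
gripper_width: 0.0322
gripper_force: 45.0
```

```bash
python3 st.py
```

```text
18.325 [0.5983 0.1292 0.1909] Ftool [-1.  -0.3 10.1] Fz -10.1 M [ 0.47  0.49 -0.01]
foot [296.72961282 153.43865179] [(0.105, np.float64(182.3)), (0.11, np.float64(180.1)), (0.12, np.float64(175.8)), (0.13, np.float64(171.4)), (0.14, np.float64(166.9))]
```

Top stop reached: the motion stopped at TCP z 0.191 (0.1906 expected) and the force rose. Easing the sleeve back onto the collar before letting go.

Emit:
{"method": "jog_arm", "body": {
  "moves": [
    [[0,0,0.1],0,2.5],
    [[0,0,0.1],0,2.5]
  ]
}}

```text
time_s: 18.68
tcp_pos: [0.599, 0.1292, 0.1901]
eef_rot: [-179.9, -0.0, -76.5]
contact_force: [-1.9, 0.8, -3.3]
gripper_width: 0.0319
gripper_force: 45.0
```

Emit:
{"method": "jog_arm", "body": {
  "moves": [
    [[0,0,0.05],0,2.5],
    [[0,0,0],0,2.5]
  ]
}}

```text
time_s: 18.92
tcp_pos: [0.599, 0.1293, 0.1896]
eef_rot: [-179.9, -0.0, -76.5]
contact_force: [-0.9, 0.5, -2.1]
gripper_width: 0.032
gripper_force: 45.0
```

Emit:
{"method": "jog_arm", "body": {
  "moves": [
    [[0,0,0.04],0,2.5],
    [[0,0,0],0,2.5]
  ]
}}

```text
time_s: 19.18
tcp_pos: [0.5988, 0.1291, 0.1887]
eef_rot: [-180.0, -0.0, -76.5]
contact_force: [0.5, 0.1, -2.0]
gripper_width: 0.0324
gripper_force: 45.0
```

Emit:
{"method": "jog_arm", "body": {
  "moves": [
    [[0,0,0.04],0,2.5],
    [[0,0,0],0,2.5]
  ]
}}

```text
time_s: 19.42
tcp_pos: [0.5985, 0.1291, 0.188]
eef_rot: [-180.0, -0.0, -76.5]
contact_force: [-0.6, -0.0, -1.3]
gripper_width: 0.0321
gripper_force: 45.0
```

Emit:
{"method": "jog_arm", "body": {
  "moves": [
    [[0,0,0.03],0,2.5],
    [[0,0,0],0,2.5]
  ]
}}

```text
time_s: 19.68
tcp_pos: [0.5984, 0.1292, 0.1876]
eef_rot: [180.0, -0.0, -76.5]
contact_force: [-0.2, 0.6, -1.2]
gripper_width: 0.0317
gripper_force: 45.0
```

Emit:
{"method": "jog_arm", "body": {
  "moves": [
    [[0,0,0],0,3.5],
    [[0,0,0],0,4.2],
    [[0,0,0],0,5],
    [[0,0,0],0,5.5],
    [[0,0,0],0,5.5],
    [[0,0,0],0,5.5]
  ]
}}

```text
time_s: 20.42
tcp_pos: [0.5984, 0.1292, 0.1877]
eef_rot: [-180.0, -0.0, -76.5]
contact_force: [0.2, 0.7, 0.3]
gripper_width: 0.0549
gripper_force: 0.0
```

```bash
python3 st.py
```

```text
20.425 [0.5984 0.1292 0.1877] Ftool [-0.7 -0.4 -0.3] Fz 0.3 M [ 0.01  0.13 -0.06]
foot [296.71021831 154.90736469] [(0.105, np.float64(182.3)), (0.11, np.float64(180.1)), (0.12, np.float64(175.8)), (0.13, np.float64(171.4)), (0.14, np.float64(166.9))]
```

Released cleanly. I'll lift away straight up, then look.

Emit:
{"method": "jog_arm", "body": {
  "moves": [
    [[0,0,-1],0,5.5],
    [[0,0,-2],0,5.5],
    [[0,0,-4],0,5.5],
    [[0,0,-5],0,5.5],
    [[0,0,-4],0,5.5],
    [[-5,0,0],0,5.5],
    [[-5,0,0],0,5.5],
    [[0,0,0],0,5.5],
    [[0,0,0],0,5.5]
  ]
}}

```text
time_s: 21.65
tcp_pos: [0.5749, 0.2265, 0.3482]
eef_rot: [-180.0, -0.0, -76.4]
contact_force: [-0.1, -0.6, 0.3]
gripper_width: 0.0554
gripper_force: 0.0
```

```bash
python3 st.py; python3 - <<'E'
from h import *
p=capture("side");im=p["pixels"]
print("foot at .166",proj(p,[.5985,.13,.166]),"tip .234",proj(p,[.5985,.13,.234]),"sleeve top .226",proj(p,[.5985,.13,.226]))
cv2.imwrite("pics/s4.png",cv2.resize(cv2.convertScaleAbs(im[110:340,220:340],alpha=2),None,fx=2.6*2,fy=2.6,interpolation=2)[:598,:624])
E
```

```text
21.65 [0.5749 0.2265 0.3482] Ftool [ 0.5  0.2 -0.3] Fz 0.3 M [ 0.02  0.1  -0.  ]
foot [280.15917804  90.95789168] [(0.105, np.float64(182.3)), (0.11, np.float64(180.1)), (0.12, np.float64(175.8)), (0.13, np.float64(171.4)), (0.14, np.float64(166.9))]
foot at .166 [296.45496545 155.09306265] tip .234 [296.47002904 122.64794949] sleeve top .226 [296.46819951 126.58852159]
```

View pics/s4.png

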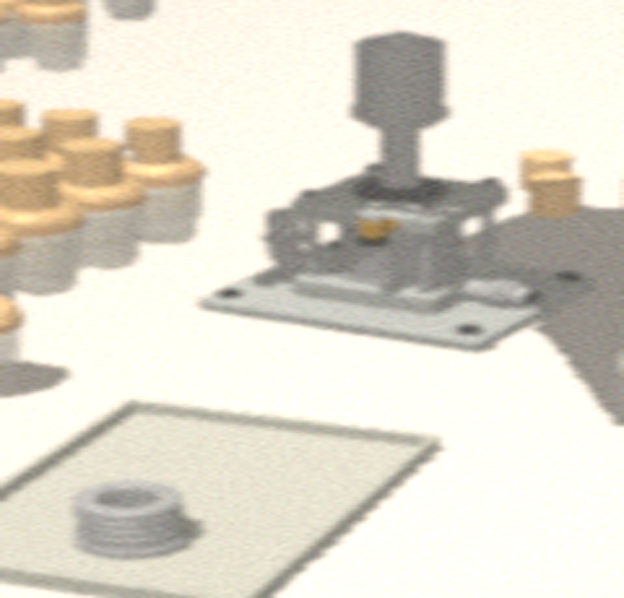

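The side view shows the rod nose at row 122.3, where a rod at its top stop should be (122.6). The sleeve is seated on the collar and the short sleeve still stands in the tray.

```bash
python3 -c "
from plant import close_job
print(close_job())"
```

```text
the job is handed in; nothing more can be done
None
```

The long sleeve is clicked home on the collar (highest contact reading about 16 N), the piston is drawn up to its top stop and released, and the short sleeve still stands in the tray; I handed the job in at about 22 s, and no verdict was returned.

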